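# Put the cake decorator's kit back in its trays

## Robot

A 6-joint arm with a two-finger parallel gripper is mounted at the origin on the work surface. World frame = base frame: x ahead of the robot, y to its left, z up, the work surface at z = 0. Lengths are in m, angles in rad, forces in N, time in s.
With the tool pointing down it reaches from about 0.35 to 0.775 m from the base axis. Payload 5.5 kg.
Tool frame: the origin (TCP) lies between the finger pads; the fingertips stand 11 mm ahead of it and the grasp point (between the pads) lies 8 mm behind it (tips_ahead is the distance from the TCP to the fingertips, in m); z points along the fingers, y is the line along which they close (so a half turn about z gives the same grasp; the last joint's range is limited). The gripper opens to 85 mm and grips with 20 to 120 N. Pads are 22 mm wide; open, the fingers measure 114 mm over their backs; the gripper's body (76 mm by 85 mm) begins 54 mm behind the grasp point. The pads swing forward as they close: fully open they stand 13 mm farther back than shut.
Start: joints at [-1.481, 0.313, 0.046, 1.304, 0, 1.431], TCP at [0.131, -0.56, 0.242] pointing down, gripper open.
Joint ranges: [-2.76, 2.76], [-0.86, 1.69], [-1.03, 1.26], [-2.2, 2.34], [-1.47, 1.5], [-3.14, 3.14]. Speed limits (rad/s): [2.57, 2.57, 3.14, 3.14, 3.14, 3.14].

## Interface

Orientations are given as a unit quaternion [w, x, y, z].
In Python, from workcell import * gives the robot as it stands. The module is installed in compiled form; this text tells all that it offers.
- The arm moves only by the tool jog_arm, never from a script. Its argument "moves" is a list of rows, each an object with "fingers": the closure, from 0 (fully open) to 1 (shut); "slide": the shift along the tool's x, y, z in mm, a list of three; "angular": the turn, a rotation vector about the tool's x, y, z in degrees, a list of three. A call has 1 to 10 rows; each row is the pose to reach, as a shift and turn from the pose commanded when the call began, along the tool's axes at that moment; what a row does not reach only later rows make up. A row lasts 1/12 s, in which the tool goes at most 41.7 mm and 7.16 degrees, less where a joint would pass 70% of its speed; a pose out of reach is approached as far as the arm can. A call with a gripper value outside its range is refused whole. The fingers move at their own pace and stop on an object; "squeeze" is the grip in N (left out, the last holds). Time passes only in rows, so rows that repeat a pose let the fingers close. It gives the time, the measured TCP pose, the force, the opening and the grip force at its end, in the units of the state.
- get_state(): the state, without advancing time (a new reading comes with each control period).
- read_camera(name): name is "scene" or "top" or "wrist"; returns a dict with "color" (384x512x3 uint8, red, green, blue), "fovy" (degrees; the focal length in pixels is half the picture's height over the tangent of half this angle, whatever the lens; pixels are square), "cx", "cy" (the principal point, pixels), "D" ([k1, k2, p1, p2, k3] as OpenCV has them; the pictures are not rectified), "world_from_camera" (4x4, takes a point from camera to world coordinates); the wrist camera has in their place "tool_from_camera" (4x4, takes a point from camera to tool coordinates, whose origin is the TCP and whose axes are the flange's). Camera axes: x right, y down, z forward; pixel columns grow to the right and rows downward; lengths in m; the calibration is good to about 2 mm. A picture is of the moment at which its call begins: read the wrist's pose just before it. There is no depth.
- hand_in(): hands the job in; it is judged then, once.
Trained networks look in a picture, given as the dict that the camera call returned (one of the last four; its "shot" number tells which), for a name from the list of things; names that differ only in an ending like _2 or _b are one class to them, and where a whole thing is asked for, a point or a joint stands for the part that bears it (a point fixed in the world has none). Each returns a list of dicts, best first, with "p" (0 to 1); they miss things now and then, are a little off and sometimes report something else, mostly with a low value. They report only what shows in the picture. A call takes as long as a camera call. They do not tell look-alikes from the thing itself.
- look_for(target, picture): "point" ([column, row] in pixels, amid what is visible of it).
- tip_of(target, picture): "point" ([column, row] in pixels: a listed point, or the origin of a listed thing).
The state is a dict: "clock": time; "joint_pos": joint angles; "qvel": joint speeds; "tau": joint torques, N m; "tcp_pos": TCP position; "orientation": TCP orientation; "wrist_force": force on the tool from outside, world axes, zero at the start; "ft_torque": the same for the moment, N m; "finger_gap": finger opening in m; "grip_force": force on a finger pad.
Only numpy, scipy, OpenCV 4.12 (cv2) and the standard library are available. Lean on these libraries where they do the work, as an engineer would, in place of code of your own. Each camera call takes 0.05 s, during which the arm holds its last target. There are 200 camera calls.

## Task

Tidy the decorating bench: put both gel-colour jars in the yellow tray, both wooden cookie stamps in the blue tray and the copper pastry cutter in the green tray. Set each one down gently, without dropping it, so that it stands upright and flat on its tray's floor, and let go. Leave the sugar rose in its white pot and the amber shaker where they stand.

Things in the scene. Friction and masses are not known exactly. Their poses are not given: they have to be found in the camera images.
- jar_red: Gel-colour jar: white round pot, 38 mm across, with a red lid 42 mm across from 40 to 58 mm above the origin (total height 58 mm); its white side has a red band. Mass 60 to 130 g. Origin at the centre of its underside, z along its axis, up; loose, stands upright on the table.
- jar_purple: Gel-colour jar: white round pot, 38 mm across, with a purple lid 42 mm across from 40 to 58 mm above the origin (total height 58 mm); its white side has a purple band. Mass 60 to 130 g. Origin at the centre of its underside, z along its axis, up; loose, stands upright on the table.
- stamp_light: Light wooden cookie stamp: round foot 54 mm across and 16 mm high, with an upright round handle 26 mm across from 16 to 66 mm above the origin, a thin brass collar at the handle's foot. Mass 75 to 155 g. Origin at the centre of its underside, z along its axis, up; loose, stands upright on the table.
- stamp_dark: Dark wooden cookie stamp: round foot 54 mm across and 16 mm high, with an upright round handle 26 mm across from 16 to 66 mm above the origin, a thin brass collar at the handle's foot. Mass 75 to 155 g. Origin at the centre of its underside, z along its axis, up; loose, stands upright on the table.
- cutter: Round copper pastry cutter: a plain ring open at both ends, 54 mm outside diameter, wall 3.5 mm, 50 mm high. Mass 50 to 100 g. Origin at the centre of its lower end, z along its axis, up; loose, stands on end on the table.
- tray_yellow: Yellow plastic tray for the gel-colour jars: open-topped, 100 mm along its x, 150 mm along its y, 18 mm high outside; walls and floor 4 mm thick (inside 92 x 142 mm, inner floor 4 mm above the origin). Origin at the centre of its underside, on the table; z up. Fixed to the table; turned at most 0.3 rad from the table's axes; the three trays stand side by side, in any order, beyond the row of loose things.
- tray_blue: Blue plastic tray for the cookie stamps: open-topped, 100 mm along its x, 150 mm along its y, 18 mm high outside; walls and floor 4 mm thick (inside 92 x 142 mm, inner floor 4 mm above the origin). Origin at the centre of its underside, on the table; z up. Fixed to the table; turned at most 0.3 rad from the table's axes; the three trays stand side by side, in any order, beyond the row of loose things.
- tray_green: Green plastic tray for the pastry cutter: open-topped, 100 mm along its x, 150 mm along its y, 18 mm high outside; walls and floor 4 mm thick (inside 92 x 142 mm, inner floor 4 mm above the origin). Origin at the centre of its underside, on the table; z up. Fixed to the table; turned at most 0.3 rad from the table's axes; the three trays stand side by side, in any order, beyond the row of loose things.
- rose_pot: White ceramic pot, 54 mm across, with a pink sugar rose on top, 71 mm high in all. To be left alone; stands in the row among the loose things. Origin at the centre of its underside, z up.
- shaker: Amber glass sugar shaker with a black lid, 48 mm across, 70 mm high. To be left alone; stands in the row among the loose things, whose centres (these two included) are at least 80 mm apart. Origin at the centre of its underside, z up.
Mind the look-alikes: they are no part of the job. Leave any turquoise look-alike of the jar_red alone. Several things look just like the tray_yellow: the one meant starts farthest from the robot's base.

How it is judged:
At the end, for the whole second after the job is handed in: Jars in the yellow tray, stamps in the blue, cutter in the green: each with its origin within 45 mm (tray x) and 70 mm (tray y) of the tray's and 0 to 10 mm above it, tilt under 0.12 rad, under 0.02 m/s and 0.3 rad/s. Rose pot and shaker within 25 mm of their start, tilt under 0.2 rad (x of jar_red in the frame of tray_yellow between -0.045 and 0.045 m and y of jar_red in the frame of tray_yellow between -0.07 and 0.07 m and z of jar_red in the frame of tray_yellow between 0 and 0.01 m and angle between each of jar_red, jar_purple, stamp_light, stamp_dark, cutter's own z axis and vertical below 0.12 rad and linear speed of each of jar_red, jar_purple, stamp_light, stamp_dark, cutter below 0.02 m/s and angular speed of each of jar_red, jar_purple, stamp_light, stamp_dark, cutter below 0.3 rad/s and x of jar_purple in the frame of tray_yellow between -0.045 and 0.045 m and y of jar_purple in the frame of tray_yellow between -0.07 and 0.07 m and z of jar_purple in the frame of tray_yellow between 0 and 0.01 m and x of stamp_light in the frame of tray_blue between -0.045 and 0.045 m and y of stamp_light in the frame of tray_blue between -0.07 and 0.07 m and z of stamp_light in the frame of tray_blue between 0 and 0.01 m and x of stamp_dark in the frame of tray_blue between -0.045 and 0.045 m and y of stamp_dark in the frame of tray_blue between -0.07 and 0.07 m and z of stamp_dark in the frame of tray_blue between 0 and 0.01 m and x of cutter in the frame of tray_green between -0.045 and 0.045 m and y of cutter in the frame of tray_green between -0.07 and 0.07 m and z of cutter in the frame of tray_green between 0 and 0.01 m and distance of each of rose_pot, shaker from where it was at the start of the episode below 0.025 m and angle between each of rose_pot, shaker's own z axis and vertical below 0.2 rad); the robot touches nothing.
It fails at once if the sugar rose in its pot is moved more than 25 mm or tipped (distance of rose_pot from where it was at the start of the episode above 0.025 m or angle between rose_pot's own z axis and vertical above 0.2 rad).
It fails at once if the amber shaker is moved more than 25 mm or tipped (distance of shaker from where it was at the start of the episode above 0.025 m or angle between shaker's own z axis and vertical above 0.2 rad).
It fails at once if a jar, a stamp or the cutter is dropped or thrown: faster than 0.6 m/s while the fingers do not touch it ((linear speed of jar_red above 0.6 m/s and contact force between the fingers and jar_red below 0.05 N) or (linear speed of jar_purple above 0.6 m/s and contact force between the fingers and jar_purple below 0.05 N) or (linear speed of stamp_light above 0.6 m/s and contact force between the fingers and stamp_light below 0.05 N) or (linear speed of stamp_dark above 0.6 m/s and contact force between the fingers and stamp_dark below 0.05 N) or (linear speed of cutter above 0.6 m/s and contact force between the fingers and cutter below 0.05 N)).
It also fails if it takes over 101 s, if anything falls off the work surface, if the arm or the gripper's body presses on something with over 40 N, if the wrist force passes 120 N, or if a joint passes its speed limit or range.

## Working session

There is one attempt and no reset: what is moved stays moved. The work goes in short steps, Python scripts to look and compute and a tool call to move; the robot and the scene stay as the last step left them, time stands still between calls to the robot, and variables do not carry over. Pictures are saved under pics/ and viewed, at most 14 in all, crops included, and the job is handed in when it is done.

Besides the shell and the picture viewer there is one more tool, called after "Emit:" by a JSON object that holds its "op" and its "data". jog_arm: Moves the arm, as the interface text tells. Its arguments: {"type":"object","properties":{"moves":{"type":"array","items":{"type":"object","properties":{"fingers":{"type":"number"},"slide":{"type":"array","items":{"type":"number"}},"angular":{"type":"array","items":{"type":"number"}}}}},"squeeze":{"type":"number"}},"required":["moves"]}

```bash
mkdir -p pics; cat > h.py <<'E'
from workcell import *
import numpy as np, cv2
from scipy.spatial.transform import Rotation as R
def K(p):
    h,w=p["color"].shape[:2]; f=h/2/np.tan(np.radians(p["fovy"])/2)
    return np.array([[f,0,p["cx"]],[0,f,p["cy"]],[0,0,1.]])
def Tt(s=None):
    s=s or get_state(); q=s["orientation"]; T=np.eye(4)
    T[:3,:3]=R.from_quat([q[1],q[2],q[3],q[0]]).as_matrix(); T[:3,3]=s["tcp_pos"]; return T
def W(p,T=None): return np.array(p["world_from_camera"]) if "world_from_camera" in p else T@np.array(p["tool_from_camera"])
def ground(p,uv,z,T=None):
    M=W(p,T); n=cv2.undistortPoints(np.array([[uv]],float),K(p),np.array(p["D"],float))[0,0]
    d=M[:3,:3]@[n[0],n[1],1]; o=M[:3,3]; return o+d*(z-o[2])/d[2]
def proj(p,X,T=None):
    M=np.linalg.inv(W(p,T)); X=np.atleast_2d(X)
    c=X@M[:3,:3].T+M[:3,3]
    return cv2.projectPoints(c,np.zeros(3),np.zeros(3),K(p),np.array(p["D"],float))[0][:,0]
def save(p,n): cv2.imwrite(f"pics/{n}.png",p["color"][:,:,::-1])
E
python3 - <<'E'
from h import *
np.set_printoptions(precision=3,suppress=True)
s=get_state(); print(s)
for c in("top","scene"):
    p=read_camera(c); save(p,c+"0"); print(c,p["fovy"],W(p)[:3,3])
    for n in "jar_red jar_purple stamp_light stamp_dark cutter tray_yellow tray_blue tray_green rose_pot shaker".split():
        for d in tip_of(n,p)[:4]:
            print(n,np.round(d["point"],1),round(d["p"],2),ground(p,d["point"],0)[:2])
E
```

```text
{'clock': 0.0, 'joint_pos': array([-1.481,  0.314,  0.045,  1.304,  0.   ,  1.431]), 'qvel': array([ 0.001, -0.   ,  0.   ,  0.   ,  0.   , -0.001]), 'tau': array([  0.001, -48.063,  29.854,   0.019,  -0.   ,   0.   ]), 'tcp_pos': array([ 0.131, -0.559,  0.241]), 'orientation': array([-0.001,  0.993,  0.115,  0.   ]), 'wrist_force': array([-0.363,  0.844, -0.066]), 'ft_torque': array([-0.014,  0.01 , -0.004]), 'grip_force': 0.0, 'finger_gap': 0.08556988017345601}
top 51.51165065339464 [ 0.389 -0.018  1.023]
jar_red [216.5 226.6] 0.71 [0.346 0.109]
jar_red [219.8 188.1] 0.52 [0.445 0.1  ]
jar_red [241.4 214. ] 0.46 [0.378 0.044]
jar_purple [263.4 178.6] 0.23 [ 0.469 -0.012]
stamp_light [386.  179.1] 0.56 [ 0.466 -0.326]
stamp_dark [261.4 177.5] 0.89 [ 0.472 -0.007]
tray_yellow [265.1 130.6] 0.84 [ 0.593 -0.017]
tray_yellow [369.4 264. ] 0.84 [ 0.25  -0.281]
tray_blue [352.2 116.5] 0.98 [ 0.629 -0.242]
tray_blue [385.7 177.4] 0.58 [ 0.471 -0.326]
tray_green [168.8 123.2] 0.9 [0.615 0.234]
rose_pot [136.9 196.4] 0.77 [0.424 0.315]
shaker [169.1 194.2] 0.65 [0.43  0.232]
shaker [220.7 188. ] 0.42 [0.445 0.098]
scene 53.32031296127426 [ 1.1   -0.223  0.644]
jar_red [286.1 193.3] 0.75 [0.447 0.095]
jar_red [275.6 168.6] 0.61 [0.344 0.11 ]
jar_red [255.7 178.7] 0.58 [0.365 0.044]
jar_purple [215.  217.1] 0.94 [ 0.465 -0.096]
stamp_light [114.7 242.3] 0.66 [ 0.461 -0.325]
stamp_light [283.3 193.9] 0.57 [0.447 0.088]
stamp_light [360.3 166.3] 0.17 [0.417 0.331]
stamp_dark [242.4 208.7] 0.69 [ 0.461 -0.026]
cutter [155.7 228.7] 0.7 [ 0.452 -0.233]
tray_yellow [264.5 248.2] 0.86 [ 0.595 -0.021]
tray_yellow [124.9 186.5] 0.71 [ 0.274 -0.284]
tray_blue [167.1 292.9] 0.69 [ 0.632 -0.24 ]
tray_blue [330.  177.4] 0.54 [0.43 0.23]
tray_green [372.2 222.2] 0.63 [0.611 0.241]
rose_pot [358.7 168. ] 0.92 [0.422 0.322]
shaker [329.6 178.6] 0.93 [0.434 0.226]
```

```bash
python3 -c "
import cv2,numpy as np
a=cv2.imread('pics/top0.png');b=cv2.imread('pics/scene0.png')
cv2.imwrite('pics/t.png',cv2.resize(a,(800,600)));cv2.imwrite('pics/s.png',cv2.resize(b,(800,600)))"
```

```text
(no output)
```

View pics/t.png

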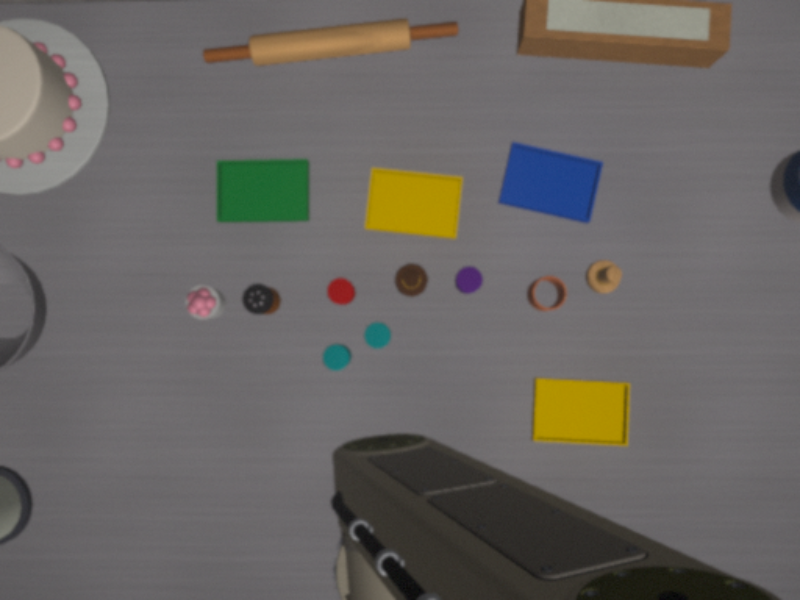

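View pics/s.png

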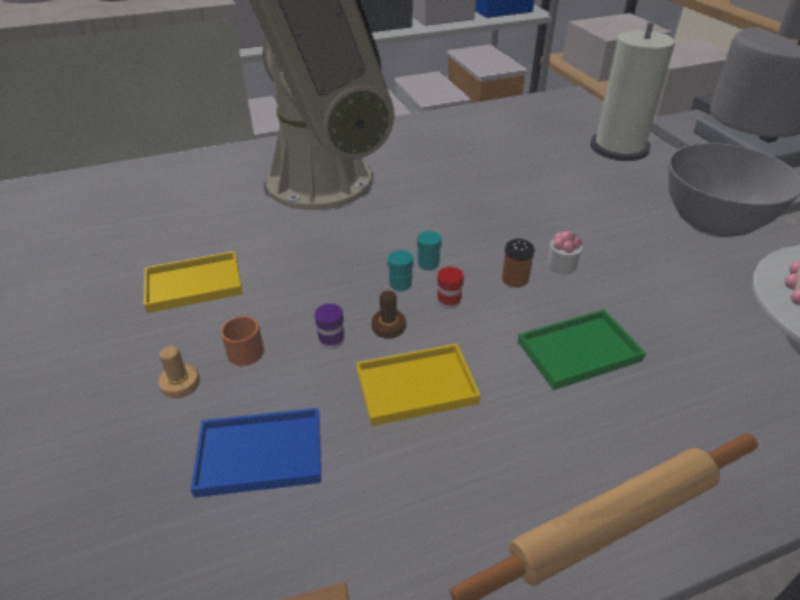

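```bash
python3 - <<'E'
from h import *
np.set_printoptions(precision=4,suppress=True)
p=read_camera("top"); im=p["color"]; hsv=cv2.cvtColor(im,cv2.COLOR_RGB2HSV).astype(int)
def blob(c,r,lo,hi,smin=90,vmin=40):
    H,S,V=hsv[...,0],hsv[...,1],hsv[...,2]
    h=(H>=lo)&(H<=hi) if lo<hi else (H>=lo)|(H<=hi)
    m=(h&(S>smin)&(V>vmin)).astype(np.uint8)
    q=np.zeros_like(m); cv2.circle(q,c,r,1,-1); m=m*q
    n,l,st,ce=cv2.connectedComponentsWithStats(m); i=1+st[1:,4].argmax()
    return (l==i).astype(np.uint8),ce[i],st[i]
s=.64
for n,c,r,lo,hi,z in [("jar_red",(341,291),16,170,10,.058),("jar_purple",(469,280),16,120,165,.058),("cutter",(548,293),22,0,20,.05),("stamp_dark",(411,280),20,0,25,.016),("stamp_light",(604,277),20,5,25,.016)]:
    m,ce,st=blob((int(c[0]*s),int(c[1]*s)),r,lo,hi,60 if 'stamp' in n else 90)
    k,_=cv2.findNonZero(m),0; (x,y),rr=cv2.minEnclosingCircle(k)
    x0,y0,w,h=st[:4]
    print(n,st,ce,(x,y),rr,ground(p,ce,z)[:2],ground(p,(x,y),z)[:2],"bb",ground(p,(x0+w/2-.5,y0+h/2-.5),z)[:2])
for n,c,lo,hi in [("yellow",(414,202),20,35),("blue",(551,182),100,125),("green",(263,190),45,80)]:
    m,ce,st=blob((int(c[0]*s),int(c[1]*s)),50,lo,hi)
    ct=max(cv2.findContours(m,0,cv2.CHAIN_APPROX_NONE)[0],key=len)[:,0]
    g=np.array([ground(p,u,.012)[:2] for u in ct],np.float32)
    rc=cv2.minAreaRect(g); b=cv2.boxPoints(rc)
    e=max([b[1]-b[0],b[2]-b[1]],key=np.linalg.norm); a=np.arctan2(-e[0]*np.sign(e[1]),abs(e[1]))
    print(n,rc,"yaw",a)
def crop(x0,y0,x1,y1): return cv2.resize(im[y0:y1,x0:x1],None,fx=3,fy=3,interpolation=cv2.INTER_CUBIC)[:,:,::-1]
cv2.imwrite("pics/c.png",crop(195,95,420,295))
T=Tt();print(T)
p=read_camera("wrist");print(p["tool_from_camera"],p["fovy"])
E
```

```text
jar_red [209 178  18  17 241] [217.7718 186.1328] (217.85714721679688, 186.2857208251953) 8.950067520141602 [0.4465 0.0984] [0.4461 0.0982] bb [0.4468 0.0991]
jar_purple [292 171  17  17 215] [299.693  178.8233] (299.70001220703125, 178.89999389648438) 8.34876537322998 [ 0.4635 -0.1007] [ 0.4633 -0.1007] bb [ 0.463  -0.1014]
cutter [339 177  23  22 183] [351.1694 187.2842] (350.0, 187.5) 11.926960945129395 [ 0.4429 -0.2264] [ 0.4423 -0.2236] bb [ 0.4423 -0.2236]
stamp_dark [253 169  20  20 310] [262.9129 178.7806] (262.9930725097656, 178.8271942138672) 10.027371406555176 [ 0.4672 -0.0112] [ 0.4671 -0.0114] bb [ 0.4679 -0.0102]
stamp_light [375 166  23  22 372] [386.0645 176.6667] (386.25, 176.375) 11.267447471618652 [ 0.4712 -0.3217] [ 0.472  -0.3222] bb [ 0.4716 -0.3216]
yellow ((0.5940573811531067, -0.015239842236042023), (0.15304477512836456, 0.10513045638799667), 83.50858306884766) yaw -0.11329668
blue ((0.6262668967247009, -0.23924300074577332), (0.15175113081932068, 0.1038506031036377), 76.61392974853516) yaw -0.23363137
green ((0.6163873672485352, 0.23438085615634918), (0.10170415043830872, 0.14808714389801025), 0.24615277349948883) yaw 0.0042962674
[[ 0.9737  0.2278 -0.      0.131 ]
 [ 0.2278 -0.9737 -0.0001 -0.5599]
 [-0.      0.0001 -1.      0.2423]
 [ 0.      0.      0.      1.    ]]
[[ 0.0006 -0.9658 -0.2593  0.0642]
 [ 1.      0.0008 -0.0006 -0.0001]
 [ 0.0008 -0.2593  0.9658 -0.1325]
 [ 0.      0.      0.      1.    ]] 65.06829732196758
```

View pics/c.png

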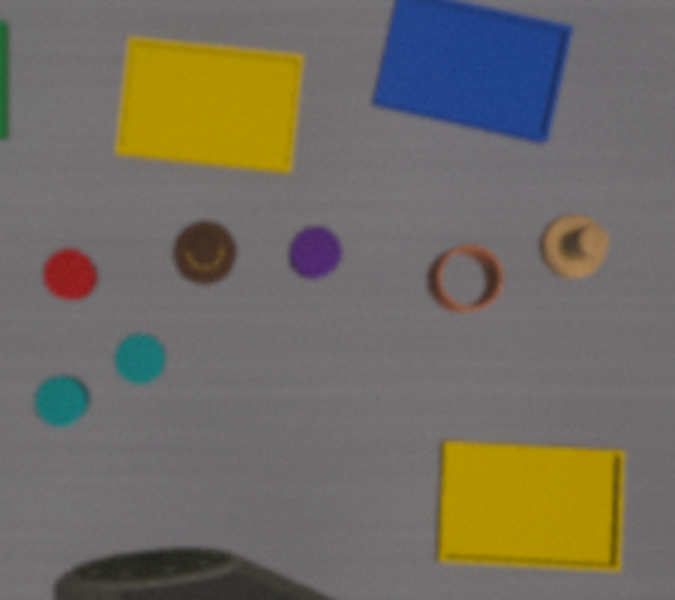

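Yellow candidates: (265,130), 0.594 m from the base, and (370,264), 0.376 m from it. The first is farther, so it is the tray meant. In the crop the red-lidded jar is at (218,186), and the two turquoise look-alikes at (242,214) and (216,227) will be left alone. I'm starting with the light stamp.

Emit:
{"op": "jog_arm", "data": {"moves": [{"slide":[38,-15,4],"angular":[0,0,-7],"fingers":0},{"slide":[76,-31,8],"angular":[0,0,-14],"fingers":0},{"slide":[114,-46,12],"angular":[0,0,-21],"fingers":0},{"slide":[152,-61,16],"angular":[0,0,-28],"fingers":0},{"slide":[190,-76,20],"angular":[0,0,-35],"fingers":0},{"slide":[228,-91,24],"angular":[0,0,-42],"fingers":0},{"slide":[266,-106,28],"angular":[0,0,-49],"fingers":0},{"slide":[304,-121,32],"angular":[0,0,-56],"fingers":0},{"slide":[342,-137,36],"angular":[0,0,-63],"fingers":0},{"slide":[380,-152,40],"angular":[0,0,-70],"fingers":0}]}}

```text
clock: 2.03
tcp_pos: [0.4678, -0.3239, 0.2024]
orientation: [0.0, 0.746, 0.666, -0.0]
wrist_force: [-0.4, -0.3, 0.8]
finger_gap: 0.0852
grip_force: 0.0
```

Emit:
{"op": "jog_arm", "data": {"moves": [{"slide":[0,0,0],"angular":[0,0,-6.8],"fingers":0},{"slide":[0,0,0],"angular":[0,0,-6.8],"fingers":0},{"slide":[0,0,0],"angular":[0,0,-6.8],"fingers":0}]}}

```text
clock: 2.28
tcp_pos: [0.4665, -0.325, 0.2022]
orientation: [-0.0, 0.708, 0.706, -0.0]
wrist_force: [-1.5, 0.3, -0.8]
finger_gap: 0.0853
grip_force: 0.0
```

```bash
cat > look.py <<'E'
from h import *
import sys
np.set_printoptions(precision=4,suppress=True)
s=get_state();T=Tt(s);p=read_camera("wrist");save(p,sys.argv[1])
print(s["clock"],s["tcp_pos"],"yaw",np.degrees(np.arctan2(T[1,0],T[0,0])),"down",T[:,2],s["finger_gap"],s["wrist_force"],s["grip_force"])
for n in sys.argv[2:]:
    for d in tip_of(n,p)[:3]: print(n,np.round(d["point"],1),round(d["p"],2),ground(p,d["point"],0.004 if "tray" in n else 0,T)[:2])
E
python3 look.py w1 stamp_light cutter jar_purple tray_blue
```

```text
2.2833 [ 0.4665 -0.325   0.2022] yaw 89.8415908343838 down [-0.0005 -0.0001 -1.      0.    ] 0.08529283971694998 [-1.454   0.2573 -0.8318] 0.0
stamp_light [260.9 167.2] 0.91 [ 0.4736 -0.3225]
jar_purple [260.1 167.1] 0.67 [ 0.4727 -0.3224]
tray_blue [407.  88.] 0.92 [ 0.6253 -0.2384]
```

View pics/w1.png

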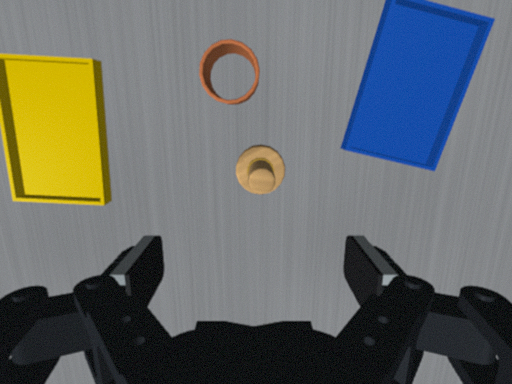

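The wrist view shows the light stamp at (260,168), in line with the top camera, the cutter at (230,72) and the blue tray at (415,85). I'm descending on the stamp.

Emit:
{"op": "jog_arm", "data": {"moves": [{"slide":[2.5,5.5,30],"fingers":0.2},{"slide":[2.5,5.5,60],"fingers":0.2},{"slide":[2.5,5.5,90],"fingers":0.2},{"slide":[2.5,5.5,120],"fingers":0.2},{"slide":[2.5,5.5,140],"fingers":0.2},{"slide":[2.5,5.5,152],"fingers":0.2},{"slide":[2.5,5.5,160],"fingers":0.2},{"slide":[2.5,5.5,160],"fingers":0.2}], "squeeze": 30}}

```text
schema error: expected keys fingers, slide, angular
```

Emit:
{"op": "jog_arm", "data": {"moves": [{"fingers":1},{"fingers":1},{"fingers":1},{"fingers":1},{"fingers":1},{"fingers":1},{"fingers":1},{"fingers":1}]}}

```text
schema error: expected keys fingers, slide, angular
```

Emit:
{"op": "jog_arm", "data": {"moves": [{"slide":[0,0,-10],"fingers":1},{"slide":[0,0,-30],"fingers":1},{"slide":[0,0,-55],"fingers":1},{"slide":[0,0,-80],"fingers":1},{"slide":[0,0,-80],"fingers":1}]}}

```text
schema error: expected keys fingers, slide, angular
```

Emit:
{"op": "jog_arm", "data": {"moves": [{"slide":[2.5,5.5,35],"angular":[0,0,0],"fingers":0.2},{"slide":[2.5,5.5,70],"angular":[0,0,0],"fingers":0.2},{"slide":[2.5,5.5,100],"angular":[0,0,0],"fingers":0.2},{"slide":[2.5,5.5,130],"angular":[0,0,0],"fingers":0.2},{"slide":[2.5,5.5,150],"angular":[0,0,0],"fingers":0.2},{"slide":[2.5,5.5,160],"angular":[0,0,0],"fingers":0.2},{"slide":[2.5,5.5,160],"angular":[0,0,0],"fingers":0.2}], "squeeze": 30}}

```text
clock: 3.12
tcp_pos: [0.4699, -0.3223, 0.04]
orientation: [-0.002, 0.708, 0.706, -0.0]
wrist_force: [0.0, -0.0, -0.1]
finger_gap: 0.0683
grip_force: 0.0
```

Emit:
{"op": "jog_arm", "data": {"moves": [{"slide":[0,0,0],"angular":[0,0,0],"fingers":1},{"slide":[0,0,0],"angular":[0,0,0],"fingers":1},{"slide":[0,0,0],"angular":[0,0,0],"fingers":1},{"slide":[0,0,0],"angular":[0,0,0],"fingers":1},{"slide":[0,0,0],"angular":[0,0,0],"fingers":1},{"slide":[0,0,0],"angular":[0,0,0],"fingers":1},{"slide":[0,0,0],"angular":[0,0,0],"fingers":1},{"slide":[0,0,0],"angular":[0,0,0],"fingers":1}]}}

```text
clock: 3.78
tcp_pos: [0.4729, -0.3239, 0.0441]
orientation: [0.002, 0.707, 0.707, -0.0]
wrist_force: [-0.0, 0.3, 7.4]
finger_gap: 0.0252
grip_force: 29.7
```

Emit:
{"op": "jog_arm", "data": {"moves": [{"slide":[0,0,-15],"angular":[0,0,0],"fingers":1},{"slide":[0,0,-40],"angular":[0,0,0],"fingers":1},{"slide":[0,0,-60],"angular":[0,0,0],"fingers":1},{"slide":[10,29,-60],"angular":[0,0,0],"fingers":1},{"slide":[20,58,-60],"angular":[0,0,0],"fingers":1},{"slide":[31,87,-60],"angular":[0,0,0],"fingers":1},{"slide":[41,116,-60],"angular":[0,0,0],"fingers":1},{"slide":[51,146,-60],"angular":[0,0,0],"fingers":1},{"slide":[51,146,-60],"angular":[0,0,0],"fingers":1},{"slide":[51,146,-60],"angular":[0,0,0],"fingers":1}]}}

```text
clock: 4.62
tcp_pos: [0.619, -0.2708, 0.1016]
orientation: [-0.0, 0.706, 0.708, -0.0]
wrist_force: [-0.0, -1.3, -1.6]
finger_gap: 0.0251
grip_force: 30.1
```

```bash
python3 look.py w2 tray_blue stamp_light
```

```text
4.6167 [ 0.619  -0.2708  0.1016] yaw 90.11939172099825 down [-0.0005  0.0001 -1.      0.    ] 0.02509104954309777 [-0.0269 -1.2587 -1.5788] 30.087037682533264
tray_blue [264.9 153.6] 0.72 [ 0.6264 -0.238 ]
stamp_light [254.1 217.5] 0.94 [ 0.6183 -0.2915]
```

View pics/w2.png

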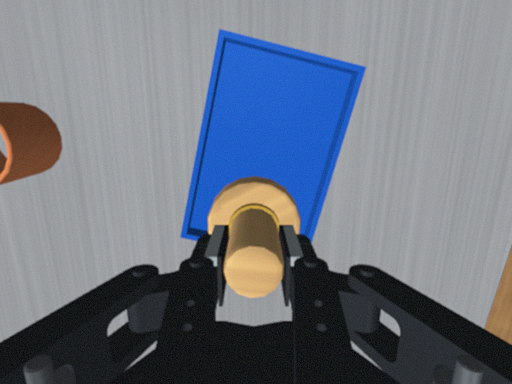

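The stamp is held upright above the lower half of the blue tray (foot at (254,217)). I'm lowering it.

Emit:
{"op": "jog_arm", "data": {"moves": [{"slide":[0,0,20],"angular":[0,0,0],"fingers":1},{"slide":[0,0,38],"angular":[0,0,0],"fingers":1},{"slide":[0,0,48],"angular":[0,0,0],"fingers":1},{"slide":[0,0,53],"angular":[0,0,0],"fingers":1},{"slide":[0,0,56],"angular":[0,0,0],"fingers":1},{"slide":[0,0,56],"angular":[0,0,0],"fingers":1},{"slide":[0,0,56],"angular":[0,0,0],"fingers":1}]}}

```text
clock: 5.35
tcp_pos: [0.6174, -0.2724, 0.048]
orientation: [0.0, 0.708, 0.707, -0.0]
wrist_force: [-3.4, 1.2, 5.4]
finger_gap: 0.0255
grip_force: 30.7
```

Emit:
{"op": "jog_arm", "data": {"moves": [{"slide":[0,0,0],"angular":[0,0,0],"fingers":0.4},{"slide":[0,0,0],"angular":[0,0,0],"fingers":0.4},{"slide":[0,0,0],"angular":[0,0,0],"fingers":0.4},{"slide":[0,0,0],"angular":[0,0,0],"fingers":0.2},{"slide":[0,0,-20],"angular":[0,0,0],"fingers":0.2},{"slide":[0,0,-55],"angular":[0,0,0],"fingers":0.2},{"slide":[0,0,-90],"angular":[0,0,0],"fingers":0.2},{"slide":[0,0,-110],"angular":[0,0,0],"fingers":0.2}]}}

```text
clock: 6.02
tcp_pos: [0.6191, -0.2726, 0.1601]
orientation: [0.002, 0.707, 0.707, 0.001]
wrist_force: [0.1, -0.4, 0.8]
finger_gap: 0.0684
grip_force: 0.0
```

Emit:
{"op": "jog_arm", "data": {"moves": [{"slide":[8,-30,-7],"angular":[0,0,0],"fingers":0},{"slide":[16,-60,-14],"angular":[0,0,0],"fingers":0},{"slide":[24,-90,-21],"angular":[0,0,0],"fingers":0},{"slide":[32,-120,-28],"angular":[0,0,0],"fingers":0},{"slide":[40,-150,-35],"angular":[0,0,0],"fingers":0},{"slide":[46,-174,-42],"angular":[0,0,0],"fingers":0},{"slide":[46,-174,-42],"angular":[0,0,0],"fingers":0},{"slide":[46,-174,-42],"angular":[0,0,0],"fingers":0}]}}

```text
clock: 6.68
tcp_pos: [0.4436, -0.2259, 0.1992]
orientation: [0.001, 0.708, 0.707, 0.0]
wrist_force: [0.2, -0.2, 0.1]
finger_gap: 0.0853
grip_force: 0.0
```

```bash
python3 look.py w3 cutter jar_purple stamp_light stamp_dark; python3 - <<'E'
from h import *
p=dict(read_camera("wrist"));T=Tt()
im=p["color"].astype(int)
hsv=cv2.cvtColor(p["color"],cv2.COLOR_RGB2HSV)
m=((hsv[...,0]<10)&(hsv[...,1]>110)).astype(np.uint8)
n,l,st,ce=cv2.connectedComponentsWithStats(m);i=1+st[1:,4].argmax();print(st[i],ce[i])
# silhouette fit of position: bbox of projected ring
from scipy.optimize import least_squares
t=np.linspace(0,2*np.pi,60)
def bb(c):
    P=np.array([[c[0]+.027*np.cos(a),c[1]+.027*np.sin(a),z] for a in t for z in(0,.05)])
    q=proj(p,P,T); return np.r_[q.min(0),q.max(0)]
obs=np.r_[st[i][0],st[i][1],st[i][0]+st[i][2]-1,st[i][1]+st[i][3]-1]
r=least_squares(lambda c:bb(c)-obs,[.442,-.224]);print(r.x,r.fun)
E
```

```text
6.6833 [ 0.4436 -0.2259  0.1992] yaw 89.92410773319381 down [ 0.0017 -0.0012 -1.      0.    ] 0.08531976466602657 [ 0.1815 -0.2382  0.0838] 0.0
cutter [253.8 170.3] 0.9 [ 0.4431 -0.2266]
jar_purple [273.2  49.4] 0.86 [ 0.4628 -0.102 ]
stamp_light [404.7 207.7] 0.71 [ 0.6181 -0.2709]
[249 193  12   7  18] [255.11111111 195.44444444]
[ 0.44434416 -0.24674774] [-22.23821859 -28.34335848  22.25651323  28.0438552 ]
```

View pics/w3.png

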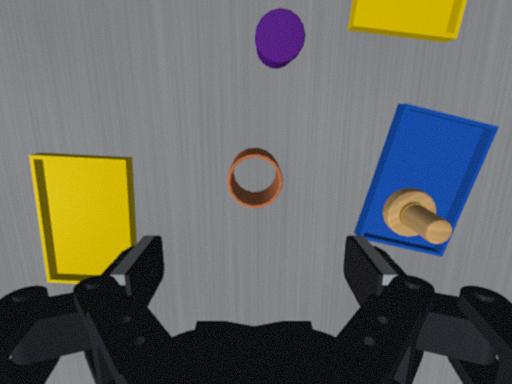

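The light stamp stands in the blue tray at (410,210), the cutter is at (254,178) and the purple jar at (278,40). Next is the cutter.

Emit:
{"op": "jog_arm", "data": {"moves": [{"slide":[0.5,-0.5,35],"angular":[0,0,0],"fingers":0},{"slide":[0.5,-0.5,70],"angular":[0,0,0],"fingers":0},{"slide":[0.5,-0.5,105],"angular":[0,0,0],"fingers":0},{"slide":[0.5,-0.5,135],"angular":[0,0,0],"fingers":0},{"slide":[0.5,-0.5,155],"angular":[0,0,0],"fingers":0},{"slide":[0.5,-0.5,166],"angular":[0,0,0],"fingers":0},{"slide":[0.5,-0.5,166],"angular":[0,0,0],"fingers":0}], "squeeze": 30}}

```text
clock: 7.57
tcp_pos: [0.4417, -0.224, 0.029]
orientation: [-0.003, 0.707, 0.707, -0.001]
wrist_force: [-0.8, 1.0, 0.8]
finger_gap: 0.0852
grip_force: 0.0
```

Emit:
{"op": "jog_arm", "data": {"moves": [{"slide":[0,0,0],"angular":[0,0,0],"fingers":1},{"slide":[0,0,0],"angular":[0,0,0],"fingers":1},{"slide":[0,0,0],"angular":[0,0,0],"fingers":1},{"slide":[0,0,0],"angular":[0,0,0],"fingers":1},{"slide":[0,0,0],"angular":[0,0,0],"fingers":1},{"slide":[0,0,0],"angular":[0,0,0],"fingers":1},{"slide":[0,0,0],"angular":[0,0,0],"fingers":1}]}}

```text
clock: 8.15
tcp_pos: [0.4445, -0.226, 0.0336]
orientation: [0.001, 0.707, 0.707, 0.0]
wrist_force: [1.0, 0.4, 6.0]
finger_gap: 0.0538
grip_force: 32.1
```

Emit:
{"op": "jog_arm", "data": {"moves": [{"slide":[0,0,-15],"angular":[0,0,0],"fingers":1},{"slide":[0,0,-45],"angular":[0,0,0],"fingers":1},{"slide":[0,0,-80],"angular":[0,0,0],"fingers":1},{"slide":[0,0,-110],"angular":[0,0,0],"fingers":1},{"slide":[0,0,-110],"angular":[0,0,0],"fingers":1}]}}

```text
clock: 8.57
tcp_pos: [0.4465, -0.2276, 0.1485]
orientation: [0.005, 0.707, 0.707, 0.001]
wrist_force: [1.2, -0.7, -1.0]
finger_gap: 0.0533
grip_force: 32.2
```

Emit:
{"op": "jog_arm", "data": {"moves": [{"slide":[30,11,0],"angular":[0,0,0],"fingers":1},{"slide":[64,24,0],"angular":[0,0,0],"fingers":1},{"slide":[98,37,0],"angular":[0,0,0],"fingers":1},{"slide":[132,50,0],"angular":[0,0,0],"fingers":1},{"slide":[166,63,0],"angular":[0,0,0],"fingers":1},{"slide":[200,75,0],"angular":[0,0,0],"fingers":1},{"slide":[234,88,0],"angular":[0,0,0],"fingers":1},{"slide":[268,101,0],"angular":[0,0,0],"fingers":1},{"slide":[302,114,0],"angular":[0,0,0],"fingers":1},{"slide":[336,126,0],"angular":[0,0,0],"fingers":1}]}}

```text
clock: 9.4
tcp_pos: [0.5699, 0.1124, 0.1419]
orientation: [0.0, 0.707, 0.707, -0.0]
wrist_force: [0.3, -0.6, -1.1]
finger_gap: 0.0537
grip_force: 32.1
```

Emit:
{"op": "jog_arm", "data": {"moves": [{"slide":[34,13,0],"angular":[0,0,0],"fingers":1},{"slide":[68,26,0],"angular":[0,0,0],"fingers":1},{"slide":[100,38,0],"angular":[0,0,0],"fingers":1},{"slide":[124,47,0],"angular":[0,0,0],"fingers":1},{"slide":[124,47,0],"angular":[0,0,0],"fingers":1},{"slide":[124,47,0],"angular":[0,0,0],"fingers":1}]}}

```text
clock: 9.9
tcp_pos: [0.6164, 0.2359, 0.1412]
orientation: [-0.0, 0.706, 0.708, -0.001]
wrist_force: [-0.3, -0.4, -1.2]
finger_gap: 0.0532
grip_force: 32.2
```

```bash
python3 look.py w4 tray_green cutter
```

```text
9.9 [0.6164 0.2359 0.1412] yaw 90.11230653016706 down [-0.0009 -0.0006 -1.      0.    ] 0.053169147021812704 [-0.3044 -0.4025 -1.2087] 32.15618893504143
tray_green [256.5 185.8] 0.82 [0.6179 0.2331]
cutter [252.5 228.3] 0.83 [0.6143 0.1894]
```

View pics/w4.png

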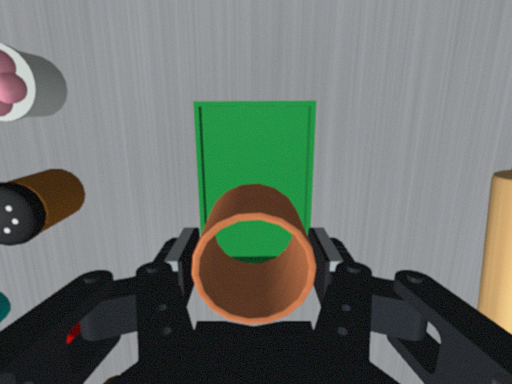

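The cutter is held upright above the green tray. The shaker at (30,200) and the rose pot at (20,80) are undisturbed. I'm lowering it.

Emit:
{"op": "jog_arm", "data": {"moves": [{"slide":[0,0,30],"angular":[0,0,0],"fingers":1},{"slide":[0,0,60],"angular":[0,0,0],"fingers":1},{"slide":[0,0,85],"angular":[0,0,0],"fingers":1},{"slide":[0,0,97],"angular":[0,0,0],"fingers":1},{"slide":[0,0,102],"angular":[0,0,0],"fingers":1},{"slide":[0,0,106],"angular":[0,0,0],"fingers":1},{"slide":[0,0,106],"angular":[0,0,0],"fingers":1},{"slide":[0,0,106],"angular":[0,0,0],"fingers":1}]}}

```text
clock: 10.72
tcp_pos: [0.6179, 0.2342, 0.0383]
orientation: [0.001, 0.708, 0.707, 0.001]
wrist_force: [-0.1, -0.1, -1.5]
finger_gap: 0.0534
grip_force: 32.1
```

Emit:
{"op": "jog_arm", "data": {"moves": [{"slide":[0,0,0],"angular":[0,0,0],"fingers":0.2},{"slide":[0,0,0],"angular":[0,0,0],"fingers":0.2},{"slide":[0,0,0],"angular":[0,0,0],"fingers":0.2},{"slide":[0,0,0],"angular":[0,0,0],"fingers":0.2},{"slide":[0,0,-15],"angular":[0,0,0],"fingers":0.2},{"slide":[0,0,-45],"angular":[0,0,0],"fingers":0.2},{"slide":[0,0,-80],"angular":[0,0,0],"fingers":0.2},{"slide":[0,0,-115],"angular":[0,0,0],"fingers":0.2},{"slide":[0,0,-135],"angular":[0,0,0],"fingers":0.2}]}}

```text
clock: 11.47
tcp_pos: [0.6181, 0.235, 0.1757]
orientation: [0.001, 0.707, 0.707, 0.002]
wrist_force: [0.7, 0.6, -0.1]
finger_gap: 0.0685
grip_force: 0.0
```

Emit:
{"op": "jog_arm", "data": {"moves": [{"slide":[-24,-30,-5],"angular":[0,0,0],"fingers":0},{"slide":[-48,-60,-10],"angular":[0,0,0],"fingers":0},{"slide":[-72,-90,-15],"angular":[0,0,0],"fingers":0},{"slide":[-96,-120,-20],"angular":[0,0,0],"fingers":0},{"slide":[-120,-150,-25],"angular":[0,0,0],"fingers":0},{"slide":[-136,-170,-30],"angular":[0,0,0],"fingers":0},{"slide":[-136,-170,-30],"angular":[0,0,0],"fingers":0},{"slide":[-136,-170,-30],"angular":[0,0,0],"fingers":0}]}}

```text
clock: 12.13
tcp_pos: [0.4463, 0.0981, 0.2021]
orientation: [0.001, 0.708, 0.706, 0.001]
wrist_force: [0.4, 0.8, 0.4]
finger_gap: 0.0853
grip_force: 0.0
```

```bash
python3 look.py w5 cutter jar_red shaker tray_yellow stamp_dark
```

```text
12.1333 [0.4463 0.0981 0.2021] yaw 89.87741936824476 down [ 0.002   0.0001 -1.      0.    ] 0.08534726175539718 [0.4071 0.8117 0.3629] 0.0
cutter [424.4  35.2] 0.77 [0.6187 0.2358]
jar_red [197.7 218.5] 0.94 [0.3796 0.0394]
jar_red [161.  162.5] 0.67 [0.3418 0.1062]
jar_red [254.5 170.4] 0.64 [0.4467 0.097 ]
shaker [242.4  45. ] 0.77 [0.4344 0.227 ]
tray_yellow [374.9 259.2] 0.65 [ 0.5925 -0.012 ]
tray_yellow [426.   37.6] 0.28 [0.6185 0.2327]
stamp_dark [268.2 259.5] 0.7 [ 0.4634 -0.0142]
stamp_dark [425.8  35.9] 0.25 [0.6202 0.2351]
```

View pics/w5.png

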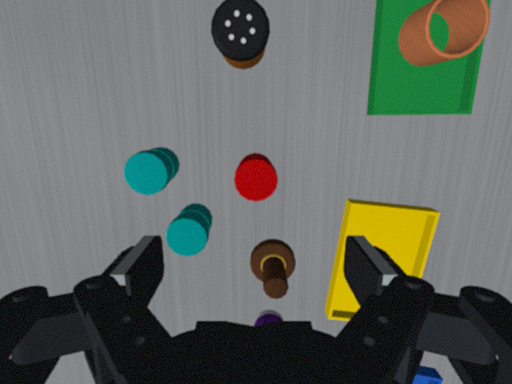

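The cutter stands in the green tray at (430,35). The red-lidded jar is at (256,178), clearly apart from the turquoise ones at (150,172) and (188,235). I'm grasping the red one.

Emit:
{"op": "jog_arm", "data": {"moves": [{"slide":[-0.5,0.5,35],"angular":[0,0,0],"fingers":0.2},{"slide":[-0.5,0.5,70],"angular":[0,0,0],"fingers":0.2},{"slide":[-0.5,0.5,105],"angular":[0,0,0],"fingers":0.2},{"slide":[-0.5,0.5,135],"angular":[0,0,0],"fingers":0.2},{"slide":[-0.5,0.5,152],"angular":[0,0,0],"fingers":0.2},{"slide":[-0.5,0.5,160],"angular":[0,0,0],"fingers":0.2},{"slide":[-0.5,0.5,160],"angular":[0,0,0],"fingers":0.2}]}}

```text
clock: 13.02
tcp_pos: [0.4457, 0.0984, 0.0392]
orientation: [-0.001, 0.707, 0.707, -0.002]
wrist_force: [0.5, -0.5, -0.0]
finger_gap: 0.0683
grip_force: 0.0
```

Emit:
{"op": "jog_arm", "data": {"moves": [{"slide":[0,0,0],"angular":[0,0,0],"fingers":1},{"slide":[0,0,0],"angular":[0,0,0],"fingers":1},{"slide":[0,0,0],"angular":[0,0,0],"fingers":1},{"slide":[0,0,0],"angular":[0,0,0],"fingers":1},{"slide":[0,0,0],"angular":[0,0,0],"fingers":1},{"slide":[0,0,0],"angular":[0,0,0],"fingers":1},{"slide":[0,0,0],"angular":[0,0,0],"fingers":1}]}}

```text
clock: 13.6
tcp_pos: [0.4487, 0.0983, 0.0427]
orientation: [0.001, 0.707, 0.707, 0.001]
wrist_force: [0.5, 0.4, 6.2]
finger_gap: 0.0412
grip_force: 31.0
```

Emit:
{"op": "jog_arm", "data": {"moves": [{"slide":[0,0,-15],"angular":[0,0,0],"fingers":1},{"slide":[0,0,-45],"angular":[0,0,0],"fingers":1},{"slide":[0,0,-80],"angular":[0,0,0],"fingers":1},{"slide":[-15,30,-90],"angular":[0,0,0],"fingers":1},{"slide":[-32,62,-90],"angular":[0,0,0],"fingers":1},{"slide":[-49,94,-90],"angular":[0,0,0],"fingers":1},{"slide":[-66,126,-90],"angular":[0,0,0],"fingers":1},{"slide":[-79,151,-90],"angular":[0,0,0],"fingers":1},{"slide":[-79,151,-90],"angular":[0,0,0],"fingers":1},{"slide":[-79,151,-90],"angular":[0,0,0],"fingers":1}]}}

```text
clock: 14.43
tcp_pos: [0.5987, 0.0181, 0.1306]
orientation: [-0.0, 0.708, 0.706, -0.0]
wrist_force: [0.3, 0.2, -2.1]
finger_gap: 0.0411
grip_force: 31.0
```

```bash
python3 look.py w6 jar_red tray_yellow
```

```text
14.4333 [0.5987 0.0181 0.1306] yaw 89.86859336042295 down [-0.0009  0.     -1.      0.    ] 0.041144018002406066 [ 0.2921  0.2193 -2.0537] 30.954140424728394
jar_red [252.8 218.9] 0.88 [ 0.5967 -0.0147]
jar_red [  5.1 158.3] 0.75 [0.3789 0.0423]
```

View pics/w6.png

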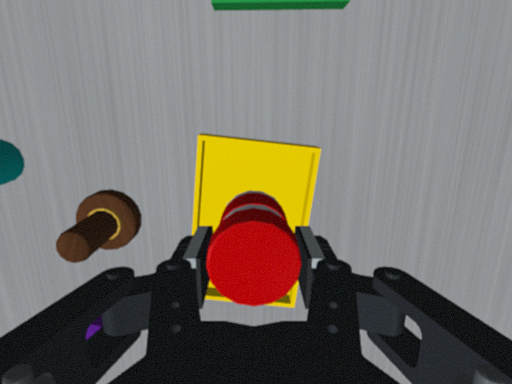

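The red jar is held upright over the yellow tray. I'm lowering it, then heading for the dark stamp (108,218).

Emit:
{"op": "jog_arm", "data": {"moves": [{"slide":[0,0,30],"angular":[0,0,0],"fingers":1},{"slide":[0,0,58],"angular":[0,0,0],"fingers":1},{"slide":[0,0,74],"angular":[0,0,0],"fingers":1},{"slide":[0,0,81],"angular":[0,0,0],"fingers":1},{"slide":[0,0,86],"angular":[0,0,0],"fingers":1},{"slide":[0,0,86],"angular":[0,0,0],"fingers":1},{"slide":[0,0,86],"angular":[0,0,0],"fingers":1}]}}

```text
clock: 15.17
tcp_pos: [0.5982, 0.0195, 0.0469]
orientation: [0.001, 0.707, 0.707, 0.001]
wrist_force: [0.5, 0.7, -0.8]
finger_gap: 0.0409
grip_force: 31.0
```

Emit:
{"op": "jog_arm", "data": {"moves": [{"slide":[0,0,0],"angular":[0,0,0],"fingers":0.2},{"slide":[0,0,0],"angular":[0,0,0],"fingers":0.2},{"slide":[0,0,0],"angular":[0,0,0],"fingers":0.2},{"slide":[0,0,0],"angular":[0,0,0],"fingers":0.2},{"slide":[0,0,-15],"angular":[0,0,0],"fingers":0.2},{"slide":[0,0,-45],"angular":[0,0,0],"fingers":0.2},{"slide":[0,0,-80],"angular":[0,0,0],"fingers":0.2},{"slide":[0,0,-115],"angular":[0,0,0],"fingers":0.2},{"slide":[0,0,-125],"angular":[0,0,0],"fingers":0.2}]}}

```text
clock: 15.92
tcp_pos: [0.6007, 0.0188, 0.1762]
orientation: [0.003, 0.707, 0.707, 0.003]
wrist_force: [0.4, -0.3, 1.5]
finger_gap: 0.0683
grip_force: 0.0
```

Emit:
{"op": "jog_arm", "data": {"moves": [{"slide":[-7,-30,-8],"angular":[0,0,0],"fingers":0.2},{"slide":[-15,-64,-15],"angular":[0,0,0],"fingers":0.2},{"slide":[-23,-98,-22],"angular":[0,0,0],"fingers":0.2},{"slide":[-31,-132,-30],"angular":[0,0,0],"fingers":0.2},{"slide":[-31,-132,-30],"angular":[0,0,0],"fingers":0.2},{"slide":[-31,-132,-30],"angular":[0,0,0],"fingers":0.2}]}}

```text
clock: 16.42
tcp_pos: [0.465, -0.0121, 0.2009]
orientation: [0.001, 0.708, 0.706, 0.0]
wrist_force: [-0.2, -0.9, 0.1]
finger_gap: 0.0684
grip_force: 0.0
```

```bash
python3 look.py w7 stamp_dark jar_red jar_purple cutter tray_yellow
```

```text
16.4167 [ 0.465  -0.0121  0.2009] yaw 89.89936037903422 down [ 0.0012 -0.0002 -1.      0.    ] 0.06839135542456246 [-0.1948 -0.8807  0.1324] 0.0
stamp_dark [255.2 172.5] 0.69 [ 0.466  -0.0154]
jar_red [376.3 142.4] 0.88 [0.5992 0.0181]
jar_red [175.8 120.7] 0.64 [0.3803 0.0416]
jar_red [133.7  55.8] 0.64 [0.3417 0.1064]
jar_purple [252.6 244.2] 0.68 [ 0.463  -0.1035]
tray_yellow [366.8 170.5] 0.69 [ 0.5903 -0.0125]
tray_yellow [ 96.4 368.5] 0.69 [ 0.2527 -0.2828]
```

View pics/w7.png

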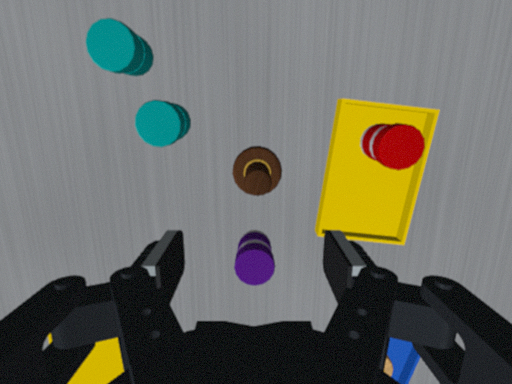

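The red jar stands in the yellow tray at (390,143). The dark stamp is straight below at (257,172).

Emit:
{"op": "jog_arm", "data": {"moves": [{"slide":[-1,1,35],"angular":[0,0,0],"fingers":0.2},{"slide":[-1,1,70],"angular":[0,0,0],"fingers":0.2},{"slide":[-1,1,105],"angular":[0,0,0],"fingers":0.2},{"slide":[-1,1,135],"angular":[0,0,0],"fingers":0.2},{"slide":[-1,1,150],"angular":[0,0,0],"fingers":0.2},{"slide":[-1,1,158],"angular":[0,0,0],"fingers":0.2},{"slide":[-1,1,158],"angular":[0,0,0],"fingers":0.2}]}}

```text
clock: 17.3
tcp_pos: [0.4659, -0.0125, 0.0402]
orientation: [-0.002, 0.707, 0.707, -0.001]
wrist_force: [-0.8, -0.1, 0.7]
finger_gap: 0.0682
grip_force: 0.0
```

Emit:
{"op": "jog_arm", "data": {"moves": [{"slide":[0,0,0],"angular":[0,0,0],"fingers":1},{"slide":[0,0,0],"angular":[0,0,0],"fingers":1},{"slide":[0,0,0],"angular":[0,0,0],"fingers":1},{"slide":[0,0,0],"angular":[0,0,0],"fingers":1},{"slide":[0,0,0],"angular":[0,0,0],"fingers":1},{"slide":[0,0,0],"angular":[0,0,0],"fingers":1},{"slide":[0,0,0],"angular":[0,0,0],"fingers":1},{"slide":[0,0,0],"angular":[0,0,0],"fingers":1}]}}

```text
clock: 17.97
tcp_pos: [0.4684, -0.0131, 0.0436]
orientation: [0.001, 0.707, 0.707, 0.001]
wrist_force: [0.9, 0.5, 5.9]
finger_gap: 0.0256
grip_force: 29.7
```

Emit:
{"op": "jog_arm", "data": {"moves": [{"slide":[0,0,-15],"angular":[0,0,0],"fingers":1},{"slide":[0,0,-45],"angular":[0,0,0],"fingers":1},{"slide":[0,0,-80],"angular":[0,0,0],"fingers":1},{"slide":[-20,17,-100],"angular":[0,0,0],"fingers":1},{"slide":[-46,40,-100],"angular":[0,0,0],"fingers":1},{"slide":[-72,62,-100],"angular":[0,0,0],"fingers":1},{"slide":[-98,85,-100],"angular":[0,0,0],"fingers":1},{"slide":[-124,107,-100],"angular":[0,0,0],"fingers":1},{"slide":[-150,130,-100],"angular":[0,0,0],"fingers":1},{"slide":[-176,152,-100],"angular":[0,0,0],"fingers":1}]}}

```text
clock: 18.8
tcp_pos: [0.6196, -0.1902, 0.1421]
orientation: [-0.0, 0.707, 0.707, -0.0]
wrist_force: [0.9, -0.9, 0.0]
finger_gap: 0.0252
grip_force: 29.9
```

Emit:
{"op": "jog_arm", "data": {"moves": [{"slide":[-18,16,0],"angular":[0,0,0],"fingers":1},{"slide":[-18,16,0],"angular":[0,0,0],"fingers":1},{"slide":[-18,16,0],"angular":[0,0,0],"fingers":1}]}}

```text
clock: 19.05
tcp_pos: [0.6349, -0.208, 0.1412]
orientation: [-0.001, 0.708, 0.706, -0.0]
wrist_force: [-0.6, 0.8, -1.1]
finger_gap: 0.0252
grip_force: 30.0
```

```bash
python3 look.py w8 stamp_dark tray_blue stamp_light
```

```text
19.05 [ 0.6349 -0.208   0.1412] yaw 89.87682689443417 down [-0.0013  0.0006 -1.      0.    ] 0.025159714488292483 [-0.602   0.8133 -1.0984] 29.95225489139557
stamp_dark [251.6 215.2] 0.6 [ 0.6317 -0.2408]
```

View pics/w8.png

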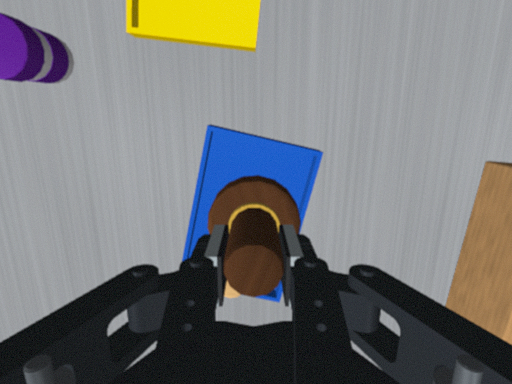

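The dark stamp is held upright over the free half of the blue tray. I'm lowering it, then going to the purple jar.

Emit:
{"op": "jog_arm", "data": {"moves": [{"slide":[0,0,30],"angular":[0,0,0],"fingers":1},{"slide":[0,0,60],"angular":[0,0,0],"fingers":1},{"slide":[0,0,80],"angular":[0,0,0],"fingers":1},{"slide":[0,0,90],"angular":[0,0,0],"fingers":1},{"slide":[0,0,96],"angular":[0,0,0],"fingers":1},{"slide":[0,0,96],"angular":[0,0,0],"fingers":1},{"slide":[0,0,96],"angular":[0,0,0],"fingers":1}]}}

```text
clock: 19.83
tcp_pos: [0.6355, -0.2067, 0.0479]
orientation: [0.001, 0.707, 0.707, 0.0]
wrist_force: [0.0, 0.5, -1.2]
finger_gap: 0.0253
grip_force: 30.3
```

Emit:
{"op": "jog_arm", "data": {"moves": [{"slide":[0,0,0],"angular":[0,0,0],"fingers":0.4},{"slide":[0,0,0],"angular":[0,0,0],"fingers":0.4},{"slide":[0,0,0],"angular":[0,0,0],"fingers":0.4},{"slide":[0,0,0],"angular":[0,0,0],"fingers":0.2},{"slide":[0,0,-15],"angular":[0,0,0],"fingers":0.2},{"slide":[0,0,-45],"angular":[0,0,0],"fingers":0.2},{"slide":[0,0,-80],"angular":[0,0,0],"fingers":0.2},{"slide":[0,0,-115],"angular":[0,0,0],"fingers":0.2},{"slide":[0,0,-125],"angular":[0,0,0],"fingers":0.2}]}}

```text
clock: 20.58
tcp_pos: [0.6373, -0.2081, 0.1778]
orientation: [0.004, 0.707, 0.707, 0.001]
wrist_force: [1.4, -0.2, 1.8]
finger_gap: 0.0681
grip_force: 0.0
```

Emit:
{"op": "jog_arm", "data": {"moves": [{"slide":[18,-29,-5],"angular":[0,0,0],"fingers":0.2},{"slide":[36,-58,-10],"angular":[0,0,0],"fingers":0.2},{"slide":[54,-87,-15],"angular":[0,0,0],"fingers":0.2},{"slide":[72,-116,-20],"angular":[0,0,0],"fingers":0.2},{"slide":[90,-145,-25],"angular":[0,0,0],"fingers":0.2},{"slide":[105,-171,-30],"angular":[0,0,0],"fingers":0.2},{"slide":[105,-171,-30],"angular":[0,0,0],"fingers":0.2},{"slide":[105,-171,-30],"angular":[0,0,0],"fingers":0.2}]}}

```text
clock: 21.25
tcp_pos: [0.4633, -0.1013, 0.202]
orientation: [0.001, 0.707, 0.707, 0.0]
wrist_force: [0.6, 0.0, 0.7]
finger_gap: 0.0686
grip_force: 0.0
```

```bash
python3 look.py w9 stamp_dark jar_purple stamp_light tray_yellow
```

```text
21.25 [ 0.4633 -0.1013  0.202 ] yaw 90.00649224977124 down [ 0.0014 -0.0007 -1.      0.    ] 0.06856224404947997 [0.6418 0.0119 0.7216] 0.0
tray_yellow [378.4  91.3] 0.91 [ 0.5928 -0.0176]
```

View pics/w9.png

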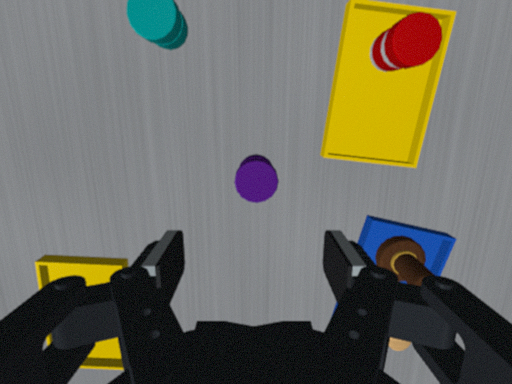

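The dark stamp stands in the blue tray at (400,255). The purple jar is straight below at (257,178).

Emit:
{"op": "jog_arm", "data": {"moves": [{"slide":[-0.5,0,35],"angular":[0,0,0],"fingers":0.2},{"slide":[-0.5,0,70],"angular":[0,0,0],"fingers":0.2},{"slide":[-0.5,0,105],"angular":[0,0,0],"fingers":0.2},{"slide":[-0.5,0,135],"angular":[0,0,0],"fingers":0.2},{"slide":[-0.5,0,152],"angular":[0,0,0],"fingers":0.2},{"slide":[-0.5,0,160],"angular":[0,0,0],"fingers":0.2},{"slide":[-0.5,0,160],"angular":[0,0,0],"fingers":0.2}]}}

```text
clock: 22.08
tcp_pos: [0.4629, -0.1021, 0.0391]
orientation: [-0.002, 0.707, 0.707, -0.001]
wrist_force: [-0.3, -0.6, -0.1]
finger_gap: 0.068
grip_force: 0.0
```

Emit:
{"op": "jog_arm", "data": {"moves": [{"slide":[0,0,0],"angular":[0,0,0],"fingers":1},{"slide":[0,0,0],"angular":[0,0,0],"fingers":1},{"slide":[0,0,0],"angular":[0,0,0],"fingers":1},{"slide":[0,0,0],"angular":[0,0,0],"fingers":1},{"slide":[0,0,0],"angular":[0,0,0],"fingers":1},{"slide":[0,0,0],"angular":[0,0,0],"fingers":1},{"slide":[0,0,0],"angular":[0,0,0],"fingers":1}]}}

```text
clock: 22.67
tcp_pos: [0.4655, -0.103, 0.0427]
orientation: [0.002, 0.707, 0.707, 0.001]
wrist_force: [0.6, -0.4, 6.1]
finger_gap: 0.041
grip_force: 30.9
```

Emit:
{"op": "jog_arm", "data": {"moves": [{"slide":[0,0,-15],"angular":[0,0,0],"fingers":1},{"slide":[0,0,-45],"angular":[0,0,0],"fingers":1},{"slide":[0,0,-80],"angular":[0,0,0],"fingers":1},{"slide":[11,25,-90],"angular":[0,0,0],"fingers":1},{"slide":[24,55,-90],"angular":[0,0,0],"fingers":1},{"slide":[37,85,-90],"angular":[0,0,0],"fingers":1},{"slide":[50,115,-90],"angular":[0,0,0],"fingers":1},{"slide":[55,127,-90],"angular":[0,0,0],"fingers":1},{"slide":[55,127,-90],"angular":[0,0,0],"fingers":1},{"slide":[55,127,-90],"angular":[0,0,0],"fingers":1}]}}

```text
clock: 23.5
tcp_pos: [0.5906, -0.047, 0.1306]
orientation: [-0.001, 0.707, 0.707, -0.001]
wrist_force: [-1.1, -0.6, -1.0]
finger_gap: 0.0409
grip_force: 31.0
```

```bash
python3 look.py w10 jar_purple tray_yellow jar_red
```

```text
23.5 [ 0.5906 -0.047   0.1306] yaw 90.02700291825144 down [-0.0017  0.     -1.      0.    ] 0.040914393790490826 [-1.0875 -0.6016 -1.0115] 30.95995008945465
jar_purple [252.8 216.4] 0.59 [ 0.5886 -0.0773]
tray_yellow [256.  149.2] 0.8 [ 0.5913 -0.0146]
jar_red [265.  109.2] 0.78 [0.5988 0.0186]
```

View pics/w10.png

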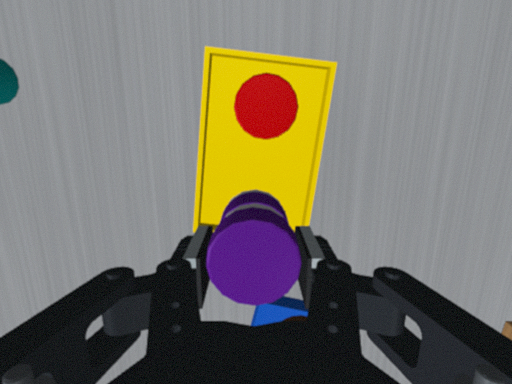

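The purple jar is held upright over the tray's near half, and the red jar stands at (266,105). I'm lowering, releasing and retreating.

Emit:
{"op": "jog_arm", "data": {"moves": [{"slide":[0,0,30],"angular":[0,0,0],"fingers":1},{"slide":[0,0,58],"angular":[0,0,0],"fingers":1},{"slide":[0,0,74],"angular":[0,0,0],"fingers":1},{"slide":[0,0,81],"angular":[0,0,0],"fingers":1},{"slide":[0,0,86],"angular":[0,0,0],"fingers":1},{"slide":[0,0,86],"angular":[0,0,0],"fingers":1},{"slide":[0,0,86],"angular":[0,0,0],"fingers":1}]}}

```text
clock: 24.28
tcp_pos: [0.5915, -0.0479, 0.0467]
orientation: [0.001, 0.708, 0.707, 0.0]
wrist_force: [0.0, 0.4, -1.1]
finger_gap: 0.0411
grip_force: 31.2
```

Emit:
{"op": "jog_arm", "data": {"moves": [{"slide":[0,0,0],"angular":[0,0,0],"fingers":0.2},{"slide":[0,0,0],"angular":[0,0,0],"fingers":0.2},{"slide":[0,0,0],"angular":[0,0,0],"fingers":0.2},{"slide":[0,0,0],"angular":[0,0,0],"fingers":0.2},{"slide":[0,0,-15],"angular":[0,0,0],"fingers":0.2},{"slide":[0,0,-45],"angular":[0,0,0],"fingers":0.2},{"slide":[0,0,-80],"angular":[0,0,0],"fingers":0.2},{"slide":[0,0,-115],"angular":[0,0,0],"fingers":0.2},{"slide":[0,0,-145],"angular":[0,0,0],"fingers":0.2}]}}

```text
clock: 25.03
tcp_pos: [0.5912, -0.0474, 0.1926]
orientation: [0.001, 0.707, 0.707, 0.0]
wrist_force: [1.8, 0.1, 0.8]
finger_gap: 0.0684
grip_force: 0.0
```

Emit:
{"op": "jog_arm", "data": {"moves": [{"slide":[0,-35,-5],"angular":[0,0,0],"fingers":0.2},{"slide":[0,-70,-10],"angular":[0,0,0],"fingers":0.2},{"slide":[0,-105,-15],"angular":[0,0,0],"fingers":0.2},{"slide":[0,-140,-20],"angular":[0,0,0],"fingers":0.2},{"slide":[0,-175,-25],"angular":[0,0,0],"fingers":0.2},{"slide":[0,-200,-30],"angular":[0,0,0],"fingers":0.2},{"slide":[0,-200,-30],"angular":[0,0,0],"fingers":0.2},{"slide":[0,-200,-30],"angular":[0,0,0],"fingers":0.2}]}}

```text
clock: 25.7
tcp_pos: [0.3906, -0.0474, 0.221]
orientation: [0.001, 0.708, 0.707, 0.0]
wrist_force: [0.9, 0.7, 0.3]
finger_gap: 0.0682
grip_force: 0.0
```

```bash
python3 - <<'E'
from h import *
p=read_camera("scene"); cv2.imwrite("pics/end.png",cv2.resize(p["color"][:,:,::-1],(800,600)))
for n in "jar_red jar_purple stamp_light stamp_dark cutter rose_pot shaker".split():
    for d in tip_of(n,p)[:3]: print(n,np.round(d["point"],1),round(d["p"],2),np.round(ground(p,d["point"],0.004)[:2],3))
E
```

```text
jar_red [280.3 244.7] 0.81 [0.601 0.014]
jar_red [257.3 180.5] 0.74 [0.378 0.043]
jar_red [275.5 170.6] 0.72 [0.357 0.104]
jar_purple [251.9 242.8] 0.57 [ 0.574 -0.042]
stamp_light [149.4 290. ] 0.85 [ 0.616 -0.271]
stamp_light [368.5 226.4] 0.48 [0.622 0.223]
stamp_dark [184.  288.9] 0.6 [ 0.638 -0.207]
cutter [371.  223.7] 0.57 [0.617 0.233]
shaker [328.4 178.3] 0.94 [0.436 0.221]
```

View pics/end.png

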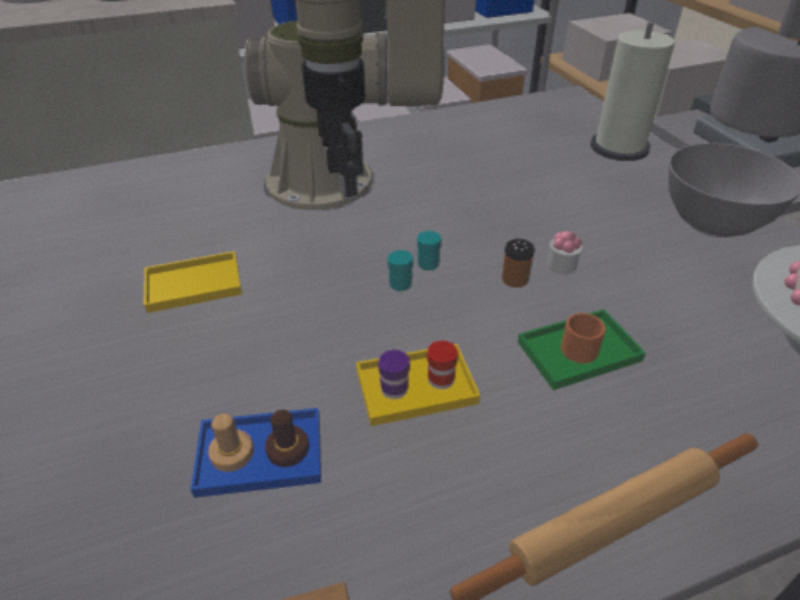

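The final scene view shows all five things upright in their trays: jars at (395,373) and (441,363), stamps at (230,445) and (286,442), and the cutter at (583,338). The rose pot and shaker haven't moved.

```bash
python3 -c "
from workcell import *
print(hand_in())"
```

```text
the job is handed in; nothing more can be done
None
```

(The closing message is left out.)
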